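# Pump the rolling mill's lubricator until its pin is out

### The arm

A 6-joint arm with a two-finger parallel gripper is mounted at the origin on the work surface. World frame = base frame: x ahead of the robot, y to its left, z up, the work surface at z = 0. Lengths are in mm, angles in rad, forces in N, time in s.
With the tool pointing down it reaches from about 350 to 775 mm from the base axis. Payload 7.3 kg.
Tool frame: the origin (TCP) lies midway between the tips of the shut fingers; the grasp point (between the pads) lies 19 mm behind it; z points along the fingers, y is the line along which they close (so a half turn about z gives the same grasp; the last joint's range is limited). The gripper opens to 92 mm and grips with 3 to 60 N. Pads are 19 mm wide; open, the fingers measure 130 mm over their backs; the gripper's body (75 mm by 190 mm) begins 47 mm behind the grasp point.
Start: joints at [1.035, 0.342, 1.524, -0, 1.275, -0.146], TCP at [199.489, 485.643, 226.741] pointing down, gripper open.
Joint ranges: [-2.53, 2.53], [-0.77, 2.02], [0.04, 2.7], [-1, 4.14], [0.28, 2.66], [-3.11, 3.11]. Speed limits (rad/s): [2.57, 2.57, 3.14, 3.14, 3.14, 3.14].

### API

Orientations are given as [roll, pitch, yaw] about the fixed x, y, z axes, in that order (R = Rz(yaw) Ry(pitch) Rx(roll)).
In Python, from plant import bot gives the robot as it stands.
- The arm moves only by the tool jog_arm, never from a script. Its arguments are lists of equal length, an entry for each row: "dp": the shift along the tool's x, y, z in m, a list of three; "twist": the turn about the tool's z in degrees. A call has 1 to 10 rows; each row shifts and turns the commanded pose from where the row before left it, along the tool's axes as they then stand; what a row does not reach is not made up. A row lasts 1/8 s, in which the tool goes at most 62.5 mm and 10.7 degrees, less where a joint would pass 70% of its speed; a pose out of reach is approached as far as the arm can. A call is refused whole if a number of a shift passes 0.0625 or a number of a turn 10.7, either way. A call with a gripper value outside its range is refused whole. "jaw" is the finger opening in m, from 0 to 0.0918, set as the call begins (left out, the last holds). The fingers move at their own pace and stop on an object; the grip force is fixed at half the most. Time passes only in rows, so rows that do not move let the fingers close. It gives the time, the measured TCP pose, the force, the opening and the grip force at its end, in the units of the state.
- bot.get_obs(): the state, without advancing time (a new reading comes with each control period).
- bot.capture(name): name is "scene" or "side" or "wrist"; returns the picture (420x560x3 uint8, blue, green, red); there is no depth.
- bot.camera_params(name): a dict with "fx", "fy", "cx", "cy" (pixels), "R" (3x3) and "t" (3): a world point X has camera coordinates R X + t. Camera axes: x right, y down, z forward; pixel columns grow to the right and rows downward; lengths in mm; the calibration is good to about 2 mm. A picture is of the moment at which its call begins: read the wrist's pose just before it. camera_params takes no time and is no camera call; for the wrist camera it gives the pose at the moment of the call.
- bot.close_job(): hands the job in; it is judged then, once.
Trained networks look in the newest picture that a camera, given by its name, has taken for a name from the list of things; names that differ only in an ending like _2 or _b are one class to them, and where a whole thing is asked for, a point or a joint stands for the part that bears it (a point fixed in the world has none). Each returns a list of dicts, best first, with "confidence" (0 to 1); they miss things now and then, are a little off and sometimes report something else, mostly with a low value. They report only what shows in the picture. A call takes as long as a camera call.
- bot.find_in(camera, label): "bbox" ([centre column, centre row, width, height] in pixels, round what is visible of it).
- bot.masks_of(camera, label): "pixels" (420x560 bool, what is visible of it) and "bbox" ([centre column, centre row, width, height] in pixels, round what is visible of it).
The state is a dict: "time": time; "joint_positions": joint angles; "dq": joint speeds; "tau": joint torques, N m; "tool_pos": TCP position; "tcp_rot": TCP orientation; "contact_force": force on the tool from outside, world axes, zero at the start; "moment": the same for the moment, N m; "grip_width": finger opening in mm; "finger_force": force on a finger pad.
Only numpy, scipy, OpenCV 4.12 (cv2) and the standard library are available. Lean on these libraries where they do the work, as an engineer would, in place of code of your own. Each camera call takes 0.05 s, during which the arm holds its last target. There are 200 camera calls.

### The job

On the jeweller's bench stand two hand-pumped lubricators. Pump the one with the yellow button: press the button right down with the fingertips and let it rise fully, again and again, until its orange indicator pin stands fully out and the green band at its foot shows whole, then move away and leave the button up. Do not touch the pin, do not press the blue button of the other lubricator, and leave everything else on the bench where it lies.

Things in the scene. Friction and masses are not known exactly. Their poses are not given: they have to be found in the camera images.
- lube: The lubricator to pump, bolted down: a green housing 112 x 72 mm (x, y) and 70 mm high on a dark foot plate 130 x 92 x 10 mm. Origin at the centre of its underside on the bench, z up. The yellow button stands above (-24, 0) mm in this frame, the indicator pin above (+36, 0) mm, in a steel collar of 36 mm diameter whose top is 84 mm above the bench.
- lube_plunger_top (a point): Centre of the flat top of the yellow palm button (disc of 44 mm diameter, 12 mm thick, on a 14 mm steel stem); 135 mm above the bench when up, 119 mm when pressed right down. It moves with the button.
- lube_plunger (a joint): Travel of the yellow button in m: 0 = up, 0.016 = pressed right down. It moves straight down against a return spring: about 4.5 N at the start of the press, 8 N at the end and some 3 N more while it lifts the pin; it then meets a hard stop. It rises by itself when let go.
- lube_pin_tip (a point): Centre of the top of the indicator pin of the yellow-button lubricator, an upright orange rod of 10 mm diameter: 88 mm above the bench when fully in, about 123 mm when fully out. A green band, 6 mm high, follows below the orange part and has wholly risen out of the collar when the pin is 32 mm out; bare steel below it.
- lube_pin (a joint): How far this pin is out, in m: starts at 0 to 0.013; 0.032 or more = fully out (full strokes end at 0.034 to 0.037, stop at 0.040). A ratchet lifts it during down strokes only: 7 to 8 mm a full stroke, 0 to 13 mm at the first; it stays put as the button rises. The button must rise to within 2 mm of its top to catch again, and go down almost to its stop. Once out, more strokes do nothing.
- spare: The other lubricator, the same in shape and size but with a blue button; bolted down. Not to be used. Origin at the centre of its underside on the bench.
- spare_plunger (a joint): Travel of the blue button in m, 0 = up; it must stay up.
- bench_block: Loose dark steel bench block, 75 x 60 x 26 mm; origin under its centre.
- hammer: Loose hammer lying along its x axis, 240 mm long, wooden handle to -x; origin under the middle of its length.
- mug: Loose blue mug, 72 mm diameter, 80 mm high, handle to its +y; origin at the centre of its underside.
- wrench: Loose steel wrench lying along its x axis, 180 mm long, 8 mm high; origin under its middle.
- jar: Loose amber jar with steel cap, 52 mm diameter, 60 mm high; origin at the centre of its underside.
- spool: Loose brass ring, 60 mm outer diameter, 24 mm high; origin at the centre of its underside.
- doming_stand: Wooden stand, fixed, 70 x 110 x 30 mm, with three upright steel doming punches, 130 mm high in all; origin at the centre of its underside.

How it is judged (in metres and radians):
On the way, in this order (a step that is already met when the one before it is completed fails the run):
1. the yellow button is pressed down for a stroke (value of joint lube_plunger above 0.008 m), for 0.02 s.
2. the pin is pumped fully out (value of joint lube_pin above 0.032 m), for 0.2 s.
At the end, for the whole second after the job is handed in: The pin of the yellow-button lubricator is at least 32 mm out, both buttons are up (within 3 mm), and every loose thing is within 30 mm of where it lay (value of joint lube_pin above 0.032 m and value of joint each of lube_plunger, spare_plunger below 0.003 m and distance of each of bench_block, hammer, mug, wrench, jar, spool from where it was at the start of the episode below 0.03 m); the robot touches nothing.
It fails at once if the indicator pin is touched with more than 1 N (contact force between any of the fingers, the arm and lube_pin_c0 above 1 N).
It fails at once if the blue button is pressed by more than 5 mm (value of joint spare_plunger above 0.005 m).
It fails at once if a loose thing is lifted, carried or pushed more than 30 mm (distance of any of bench_block, hammer, mug, wrench, jar, spool from where it was at the start of the episode above 0.03 m).
It also fails if it takes over 54 s, if anything falls off the work surface, if the arm or the gripper's body presses on something with over 40 N, if the wrist force passes 120 N, or if a joint passes its speed limit or range.

## Working session

There is one attempt and no reset: what is moved stays moved. The work goes in short steps, Python scripts to look and compute and a tool call to move; the robot and the scene stay as the last step left them, time stands still between calls to the robot, and variables do not carry over. Pictures are saved under pics/ and viewed, at most 10 in all, crops included, and the job is handed in when it is done.

Besides the shell and the picture viewer there is one more tool, called after "Request:" by a JSON object that holds its "api" and its "payload". jog_arm: Moves the arm, as the interface text tells. Its arguments: {"type":"object","properties":{"dp":{"type":"array"},"twist":{"type":"array"},"jaw":{"type":"number"}},"required":["dp","twist"]}

```bash
mkdir -p pics
cat > h.py <<'E'
import numpy as np, cv2
from plant import bot
def ray(c,u,v):
    p=bot.camera_params(c);R=np.array(p["R"]);t=np.array(p["t"]).ravel()
    d=R.T@np.array([(u-p["cx"])/p["fx"],(v-p["cy"])/p["fy"],1]);return -R.T@t,d/np.linalg.norm(d)
def atz(c,u,v,z):
    o,d=ray(c,u,v);return o+d*(z-o[2])/d[2]
def proj(c,X):
    p=bot.camera_params(c);x=np.array(p["R"])@np.array(X,float)+np.array(p["t"]).ravel()
    return [p["fx"]*x[0]/x[2]+p["cx"],p["fy"]*x[1]/x[2]+p["cy"]]
E
python3 - <<'E'
from h import *
a=bot.capture("scene");b=bot.capture("side")
cv2.imwrite("pics/a.png",a);cv2.imwrite("pics/b.png",b)
for c in("scene","side"):
  for l in("lube","lube_plunger_top","lube_pin_tip","spare","spare_plunger"):
    for r in bot.find_in(c,l)[:2]:print(c,l,round(r["confidence"],2),np.round(r["bbox"]),np.round(atz(c,*r["bbox"][:2],128)))
print(bot.get_obs())
E
```

```text
scene lube 0.89 [361. 244.  54.  62.] [557. 226. 128.]
scene lube_plunger_top 0.6 [374. 220.  20.  16.] [462. 211. 128.]
scene spare 0.93 [253. 195.  41.  58.] [ 580. -108.  128.]
side lube 0.94 [212. 204.  46.  52.] [417.  97. 128.]
side lube_pin_tip 0.5 [142. 214.  55.   5.] [257. 191. 128.]
side lube_pin_tip 0.37 [273. 174.  37.  43.] [660. 104. 128.]
side spare 0.67 [304. 254.  56.  60.] [ 431. -229.  128.]
side spare_plunger 0.79 [303. 236.  22.  14.] [ 481. -180.  128.]
{'time': 0.6, 'joint_positions': array([ 1.03502166e+00,  3.41940713e-01,  1.52411664e+00, -2.27816400e-06,
        1.27540871e+00, -1.45981576e-01]), 'dq': array([-0.00068963,  0.00041225,  0.0007991 , -0.00010973, -0.00110403,
       -0.00218318]), 'tau': array([ 2.84823427e-04, -4.30925632e+01, -2.44398969e+01,  7.20207696e-02,
        4.84342477e-02, -2.76067647e-05]), 'tool_pos': array([199.47372942, 485.63744116, 226.76548244]), 'tcp_rot': array([3.14146773e+00, 2.05705965e-05, 2.75180022e+00]), 'contact_force': array([ 0.63203756, -0.11261825, -0.91378574]), 'moment': array([-0.03367406,  0.00701481, -0.0113374 ]), 'finger_force': 0.0, 'grip_width': 92.3408625246547}
```

View pics/a.png

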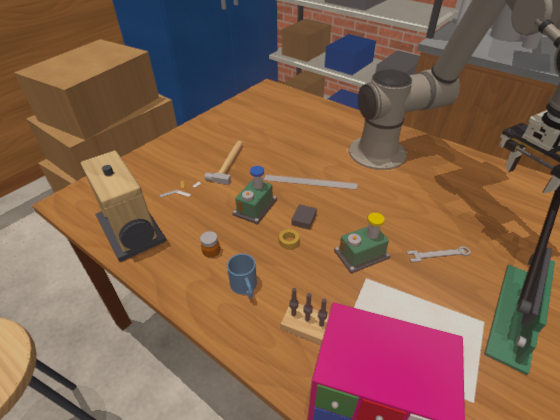

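View pics/b.png

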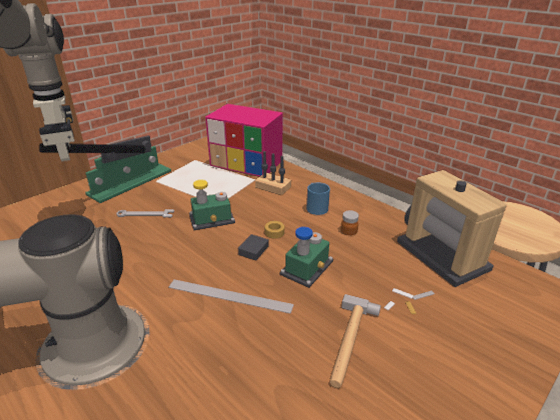

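The scene view shows the yellow button at about (376,218) with its pin collar near (354,240). The side view shows the button at (201,184) and its collar near (222,197). The blue lubricator stands well apart. Next I'll segment the yellow and triangulate.

Run:
```python
from h import *
S={}
for c,f,(u,v) in(("scene","a",(376,219)),("side","b",(201,185))):
  im=cv2.imread(f"pics/{f}.png");h=cv2.cvtColor(im,cv2.COLOR_BGR2HSV)
  m=cv2.inRange(h,(20,150,90),(35,255,255));r=np.zeros_like(m);r[v-16:v+16,u-16:u+16]=m[v-16:v+16,u-16:u+16]
  y,x=np.nonzero(r);cc=((x.min()+x.max())/2,(y.min()+y.max())/2);S[c]=ray(c,*cc)
  print(c,cc,x.min(),x.max(),y.min(),y.max(),atz(c,*cc,129).round())
(o1,d1),(o2,d2)=S.values()
s=np.linalg.lstsq(np.c_[d1,-d2],o2-o1,rcond=None)[0];print(o1+s[0]*d1,o2+s[1]*d2)
print(atz("scene",354,239,84),atz("side",221.5,196,84))
for c,f,u,v in(("scene","a",362,240),("side","b",212,204)):
  im=cv2.imread(f"pics/{f}.png")[v-35:v+30,u-40:u+40];globals()[c]=cv2.resize(im,(400,325),interpolation=cv2.INTER_CUBIC)
cv2.imwrite("pics/c.png",np.hstack([scene,side]))
```

```text
scene (np.float64(376.0), np.float64(218.5)) 368 384 212 225 [456. 212. 129.]
side (np.float64(200.0), np.float64(184.0)) 194 206 180 188 [461. 212. 129.]
[458.13018932 213.15892549 131.24270295] [460.33741181 210.77349846 129.8393049 ]
[515.5391675  187.07493285  84.        ] [507.58201669 173.4537331   84.        ]
```

View pics/c.png

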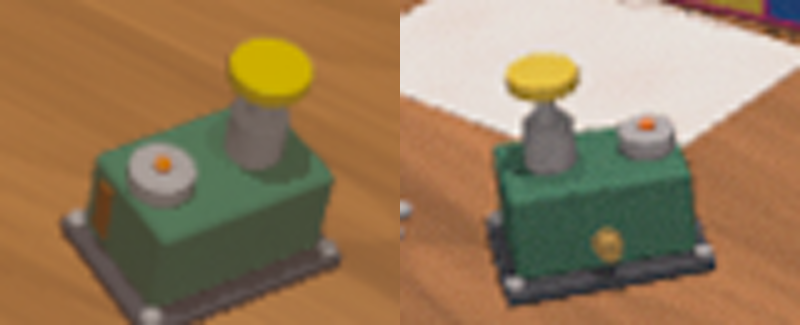

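Both views agree: the button is at about (459,212) with its top at 135 mm. The pin is near (514,188), so lube yaw is about -0.4 and the tool x axis already lies along lube -x. I'll move over it with the fingers shut.

Request:
{"api": "jog_arm", "payload": {"dp": [[-0.043, -0.0193, 0], [-0.043, -0.0193, 0], [-0.043, -0.0193, 0], [-0.043, -0.0193, 0], [-0.043, -0.0193, 0], [-0.043, -0.0193, 0], [-0.043, -0.0193, 0], [-0.041, -0.0193, 0], [0, 0, 0], [0, 0, 0]], "twist": [0, 0, 0, 0, 0, 0, 0, 0, 0, 0], "jaw": 0}}

```text
time: 1.85
tool_pos: [456.8, 213.1, 226.6]
tcp_rot: [3.141, -0.001, 2.751]
contact_force: [-0.1, 0.9, -0.1]
grip_width: 1.0
finger_force: 0.0
```

Run:
```python
from h import *
o=bot.get_obs();print(o["tool_pos"],o["tcp_rot"],o["grip_width"],o["contact_force"])
w=bot.capture("wrist");cv2.imwrite("pics/w.png",w)
print(proj("wrist",[459,212,135]),proj("wrist",[514,188,90]),proj("wrist",o["tool_pos"]))
h=cv2.cvtColor(w,cv2.COLOR_BGR2HSV);m=cv2.inRange(h,(20,150,90),(35,255,255))
n,_,s,c=cv2.connectedComponentsWithStats(m)
for i in range(1,n):
  if s[i,4]>100:print(s[i],c[i],atz("wrist",*c[i],135))
```

```text
[456.78260324 213.0696198  226.61931954] [ 3.14149538e+00 -6.48159679e-04  2.75125658e+00] 0.9991796623741622 [-0.1159874   0.89555701 -0.06512494]
[np.float64(280.8171155670872), np.float64(219.93472408225284)] [np.float64(279.5217035862713), np.float64(263.95646815417774)] [np.float64(280.8586743948583), np.float64(271.9360489691227)]
[ 256  190   55   54 2313] [282.97838305 216.8102032 ] [457.26073854 214.53590888 135.        ]
[ 470  336   55   41 1480] [498.46351351 353.17567568] [649.30697328 344.3923788  135.        ]
```

View pics/w.png

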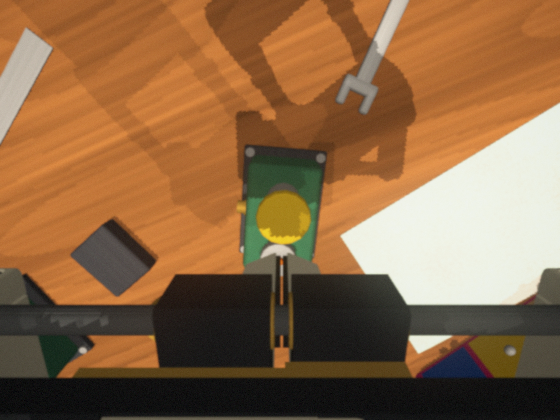

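The wrist view shows the yellow button centred at (283,217), which is (457,214.5) at height 135. The TCP is within 2 mm of it, so I'll go down and do a first stroke.

Request:
{"api": "jog_arm", "payload": {"dp": [[0, 0, 0.04], [0, 0, 0.04], [0, 0, 0.004], [0, 0, 0.006], [0, 0, 0.006], [0, 0, 0.006], [0, 0, 0.004], [0, 0, 0]], "twist": [0, 0, 0, 0, 0, 0, 0, 0]}}

```text
time: 2.9
tool_pos: [458.0, 213.7, 122.3]
tcp_rot: [3.139, 0.002, 2.752]
contact_force: [-2.1, 1.8, 7.7]
grip_width: 0.6
finger_force: 4.1
```

Request:
{"api": "jog_arm", "payload": {"dp": [[0, 0, 0.003], [0, 0, 0.003], [0, 0, 0]], "twist": [0, 0, 0]}}

```text
time: 3.28
tool_pos: [458.1, 213.7, 119.0]
tcp_rot: [3.138, 0.004, 2.752]
contact_force: [-9.5, -0.2, 29.4]
grip_width: 0.4
finger_force: 14.8
```

The button is on its stop: z 119.0 and the force has jumped to 29 N. Now full strokes.

Request:
{"api": "jog_arm", "payload": {"dp": [[0, 0, -0.012], [0, 0, -0.013], [0, 0, 0], [0, 0, 0.008], [0, 0, 0.008], [0, 0, 0.006], [0, 0, 0.003], [0, 0, 0]], "twist": [0, 0, 0, 0, 0, 0, 0, 0]}}

```text
time: 4.28
tool_pos: [458.0, 213.0, 118.8]
tcp_rot: [3.139, 0.004, 2.752]
contact_force: [-12.0, -4.4, 45.6]
grip_width: 0.2
finger_force: 22.3
```

Request:
{"api": "jog_arm", "payload": {"dp": [[0, 0, -0.012], [0, 0, -0.013], [0, 0, 0], [0, 0, 0.008], [0, 0, 0.008], [0, 0, 0.006], [0, 0, 0.003], [0, 0, 0]], "twist": [0, 0, 0, 0, 0, 0, 0, 0]}}

```text
time: 5.28
tool_pos: [457.3, 212.9, 118.7]
tcp_rot: [3.14, 0.002, 2.752]
contact_force: [-13.5, -5.2, 47.9]
grip_width: 0.7
finger_force: 24.0
```

Request:
{"api": "jog_arm", "payload": {"dp": [[0, 0, -0.012], [0, 0, -0.013], [0, 0, 0], [0, 0, 0.008], [0, 0, 0.008], [0, 0, 0.006], [0, 0, 0.003], [0, 0, 0]], "twist": [0, 0, 0, 0, 0, 0, 0, 0]}}

```text
time: 6.28
tool_pos: [457.4, 212.9, 118.8]
tcp_rot: [3.14, 0.003, 2.752]
contact_force: [-14.0, -5.5, 48.6]
grip_width: 0.7
finger_force: 24.1
```

Request:
{"api": "jog_arm", "payload": {"dp": [[0, 0, -0.012], [0, 0, -0.013], [0, 0, 0]], "twist": [0, 0, 0]}}

```text
time: 6.65
tool_pos: [457.0, 212.8, 139.2]
tcp_rot: [-3.141, -0.0, 2.752]
contact_force: [0.3, -0.3, -0.3]
grip_width: 0.4
finger_force: 0.0
```

Run:
```python
from h import *
L=[]
for c,u,v in(("scene",358,228),("side",216,194)):
  im=bot.capture(c)[v-33:v+33,u-40:u+40];L.append(cv2.resize(im,(400,330),interpolation=cv2.INTER_CUBIC))
  print(c,proj(c,[514,188,88]),proj(c,[514,188,123]))
cv2.imwrite("pics/d.png",np.hstack(L))
```

```text
scene [np.float64(354.78757217293133), np.float64(237.79157862246183)] [np.float64(356.4916687427354), np.float64(228.55707566493385)]
side [np.float64(220.03931719070002), np.float64(192.409526240458)] [np.float64(219.1958675872922), np.float64(182.4043251027639)]
```

View pics/d.png

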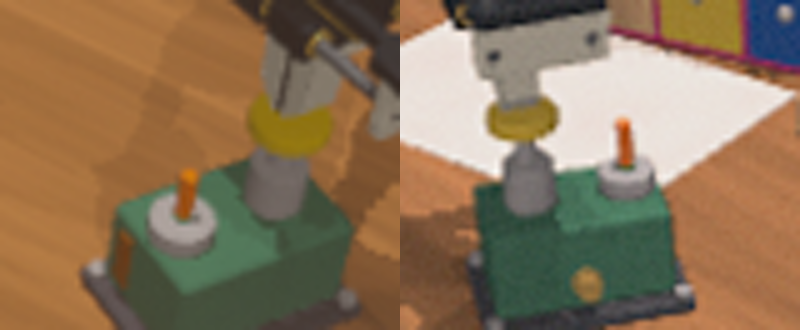

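The pin stands about 27 mm out: its tip is at (625,118) in the side crop, and no green shows at its foot yet. Two more strokes, since extra ones do nothing.

Request:
{"api": "jog_arm", "payload": {"dp": [[0, 0, 0.008], [0, 0, 0.008], [0, 0, 0.006], [0, 0, 0.003], [0, 0, 0], [0, 0, -0.012], [0, 0, -0.013], [0, 0, 0]], "twist": [0, 0, 0, 0, 0, 0, 0, 0]}}

```text
time: 7.75
tool_pos: [457.3, 212.9, 139.6]
tcp_rot: [3.141, 0.0, 2.752]
contact_force: [0.0, 0.2, 0.4]
grip_width: -0.1
finger_force: 0.0
```

Request:
{"api": "jog_arm", "payload": {"dp": [[0, 0, 0.008], [0, 0, 0.008], [0, 0, 0.006], [0, 0, 0.003], [0, 0, 0], [0, 0, -0.012], [0, 0, -0.013], [0, 0, 0]], "twist": [0, 0, 0, 0, 0, 0, 0, 0]}}

```text
time: 8.75
tool_pos: [457.0, 212.8, 139.3]
tcp_rot: [-3.141, -0.0, 2.752]
contact_force: [0.5, -0.0, 0.3]
grip_width: 0.3
finger_force: 0.0
```

Request:
{"api": "jog_arm", "payload": {"dp": [[0, 0, -0.03], [0, 0, -0.05], [0, 0, -0.05], [0.03, 0.05, 0], [0.03, 0.05, 0], [0, 0, 0], [0, 0, 0], [0, 0, 0]], "twist": [0, 0, 0, 0, 0, 0, 0, 0]}}

```text
time: 9.75
tool_pos: [439.9, 327.0, 269.1]
tcp_rot: [-3.14, -0.001, 2.75]
contact_force: [0.9, 0.3, -0.2]
grip_width: -0.0
finger_force: 0.0
```

Run:
```python
from h import *
L=[]
for c,u,v in(("scene",358,228),("side",216,194)):
  im=bot.capture(c)[v-33:v+33,u-40:u+40];L.append(cv2.resize(im,(400,330),interpolation=cv2.INTER_CUBIC))
cv2.imwrite("pics/e.png",np.hstack(L));o=bot.get_obs();print(o["tool_pos"],o["contact_force"])
```

```text
[440.05668852 327.08005565 269.55212326] [ 0.29611679  0.19981818 -0.23708449]
```

View pics/e.png

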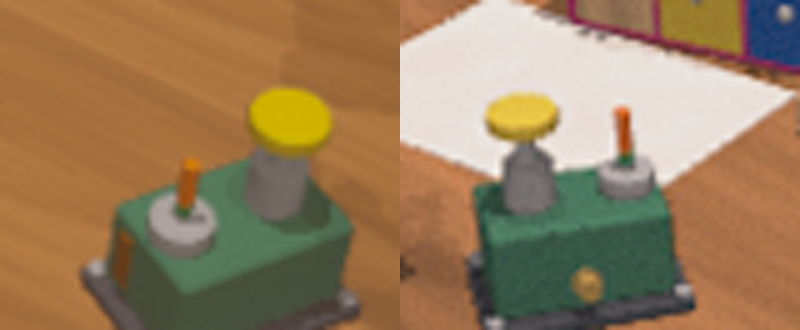

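The green band now shows at the foot of the pin (scene crop (185,212), side crop (627,158)). Two strokes raised the tip by only one step, about 7.7 mm, so it appears to be fully out. One more slow stroke will confirm that.

Request:
{"api": "jog_arm", "payload": {"dp": [[-0.03, -0.05, 0], [-0.03, -0.05, 0], [0, 0, 0.05], [0, 0, 0.05], [0, 0, 0.03], [0, 0, 0.008], [0, 0, 0.008], [0, 0, 0.006], [0, 0, 0.003], [0, 0, 0]], "twist": [0, 0, 0, 0, 0, 0, 0, 0, 0, 0]}}

```text
time: 11.1
tool_pos: [457.2, 212.2, 119.0]
tcp_rot: [3.141, 0.002, 2.752]
contact_force: [-10.5, -7.2, 29.8]
grip_width: 0.6
finger_force: 14.5
```

Request:
{"api": "jog_arm", "payload": {"dp": [[0, 0, 0], [0, 0, -0.012], [0, 0, -0.013], [0, 0, -0.05], [0, 0, -0.05], [0.03, 0.05, 0], [0.03, 0.05, 0], [0, 0, 0], [0, 0, 0]], "twist": [0, 0, 0, 0, 0, 0, 0, 0, 0]}}

```text
time: 12.22
tool_pos: [439.8, 328.0, 240.2]
tcp_rot: [3.141, 0.001, 2.752]
contact_force: [-0.2, 0.3, -0.8]
grip_width: 0.2
finger_force: 0.0
```

Run:
```python
from h import *
L=[];e=cv2.imread("pics/e.png")
for i,(c,u,v) in enumerate((("scene",358,228),("side",216,194))):
  im=bot.capture(c)[v-33:v+33,u-40:u+40];L.append(cv2.resize(im,(400,330),interpolation=cv2.INTER_CUBIC))
f=np.hstack(L);cv2.imwrite("pics/f.png",f)
for n,im in(("e",e),("f",f)):
  m=cv2.inRange(cv2.cvtColor(im,cv2.COLOR_BGR2HSV),(5,190,150),(15,255,255))
  for a,b in((170,205),(605,640)):
    y=np.nonzero(m[90:230,a:b])[0]+90;print(n,a,y.min(),y.max(),len(y))
```

```text
e 170 157 202 415
e 605 111 151 281
f 170 157 202 424
f 605 111 151 287
```

View pics/f.png

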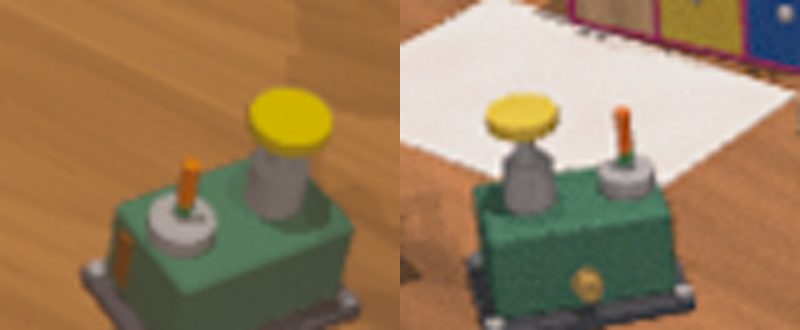

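The last full stroke left the pin exactly where it was (same orange rows in both views), so it is fully out. The green band shows at its foot, the button is up and the arm is clear. I'll hand it in.

```bash
python3 -c "
from plant import bot
print(bot.close_job())"
```

```text
the job is handed in; nothing more can be done
None
```

I pumped the yellow-button lubricator until its pin was fully out with the green band showing (a final full stroke did not move it), left the button up with the arm clear, and handed the job in; no verdict was returned.

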